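# Fish the heat-sink bar out of the instrument chassis

### The job

A long heat-sink bar has to come out of the instrument chassis through the opening in its lid, which is shorter than the bar. First lift away the circuit board lying across the opening and set it down, not drop it, flat on the black rubber mat beside the chassis; then tilt the bar far end up, draw it out through the opening, and finish still holding it in the gripper, motionless, the whole bar in the air well above the lid and touching nothing else. Leave everything else where it is.

Things in the scene. Friction and masses are not known exactly. Their poses are not given: they have to be found in the camera images.
- chassis: fixed grey instrument chassis, a hollow box 340 (x) x 210 (y) x 68 mm high, black front panel with knobs (18 mm proud) at its -x end. Origin: centre of its underside, on the bench; x away from the front panel, z up. Walls 5 mm, floor 4 mm (inner floor 4 mm above the bench), lid 4 mm (underside 64, top 68 mm above the bench). Free inside from x -165 to +165, y -70 to +70 mm
- opening (a point): centre of the only opening, a rectangle in the chassis lid 160 (x) x 110 mm (y), at the height of the lid's top; it spans x -60 to +100 mm and y -55 to +55 mm from the chassis origin, so this point lies at chassis x +20 mm
- bar: loose aluminium heat-sink bar 240 (x) x 22 (y) x 16 mm (z), 0.18 to 0.3 kg, evenly dense, lying flat on the chassis's inner floor, along the chassis x axis within 0.1 rad, within 20 mm of the midline; its middle is under the opening and both ends start under the lid, beyond the opening's edges. Origin: centre of its underside; x along it, away from the front panel
- bar_far_end (a point): centre of the bar's end face at its +x end (away from the chassis's front panel)
- bar_near_end (a point): centre of the bar's end face at its -x end (towards the chassis's front panel)
- board: loose green circuit board 80 (x) x 150 (y) x 5 mm, 0.2 to 0.33 kg, lying across the opening on the lid; a steel-and-copper transformer block 40 (x) x 36 (y) mm at its middle, top 39 mm above the board's underside, is the grip. Smaller parts up to 21 mm high stand near both y ends. Origin: centre of the board's underside, below the transformer
- mat: fixed black rubber mat 150 (x) x 170 (y) x 3 mm, empty, on the bench to the left or right of the chassis, about parallel to it. Origin: centre of its underside; its top is 3 mm above the bench
- tray: fixed grey parts tray 140 x 150 x 25 mm with one dividing wall, on the other side of the chassis from the mat; origin: centre of its underside
- coil: loose copper choke ring, 48 mm across, 18 high, lying in the far cell of the parts tray; origin under its centre; not to be disturbed
- terminal: loose white terminal block 20 x 36 x 12 mm lying on the chassis lid beyond the opening; origin under its centre; not to be disturbed
- flux: small amber bottle, 30 mm across, 55 high, standing just beyond the chassis; origin under its centre; not to be disturbed
- reel: metal solder reel, 60 mm across, 42 high, standing on the bench to the right; origin under its centre; not to be disturbed
- meter: black hand-held multimeter 80 x 160 x 34 mm lying on the bench to the left; origin under its centre; not to be disturbed
- cutters: side cutters, 130 mm long, 12 high, lying on the bench to the right; origin under their middle; not to be disturbed
- driver: screwdriver, 190 mm long, handle 22 mm thick, lying on the bench to the left; origin under the joint of handle and blade; not to be disturbed

How it is judged (in metres and radians):
On the way, in this order (a step that is already met when the one before it is completed fails the run):
1. the circuit board lies flat on the rubber mat, released and at rest (x of board in the frame of mat between -0.075 and 0.075 m and y of board in the frame of mat between -0.085 and 0.085 m and height (world z) of board below 0.012 m and angle between board's own z axis and vertical below 0.1 rad and linear speed of board below 0.03 m/s and contact force between the fingers and board below 0.05 N), for 0.2 s.
2. the bar pokes out of the opening tilted: its far end above the lid, its near end still below it (height (world z) of bar_far_end above 0.08 m and height (world z) of bar_near_end below 0.06 m and contact force between the fingers and bar above 0.5 N), for 0.1 s.
At the end, for the whole second after the job is handed in: The bar is gripped by the fingers and still (under 0.03 m/s and 0.2 rad/s), both its ends at least 95 mm above the bench (27 mm above the lid), touching neither the chassis nor anything else listed; the circuit board lies flat (within 0.1 rad) on the mat, its centre over the mat, let go and at rest (all of step 1 and height (world z) of each of bar_near_end, bar_far_end above 0.095 m and contact force between the fingers and bar above 1 N and linear speed of bar below 0.03 m/s and angular speed of bar below 0.2 rad/s and contact force between bar and chassis below 0.05 N and contact force between bar and board below 0.05 N and contact force between bar and mat below 0.05 N and contact force between bar and tray below 0.05 N and contact force between bar and coil below 0.05 N and contact force between bar and terminal below 0.05 N and contact force between bar and flux below 0.05 N and contact force between bar and reel below 0.05 N and contact force between bar and meter below 0.05 N and contact force between bar and cutters below 0.05 N and contact force between bar and driver below 0.05 N); the arm keeps its last pose, push and grip.
It fails at once if the circuit board is dropped (it falls free faster than 0.5 m/s) (linear speed of board above 0.5 m/s and contact force between board and anything else below 0.01 N).
It fails at once if another loose thing (coil, terminal block, bottle, reel, meter, cutters, screwdriver) is moved by more than 25 mm (distance of any of coil, terminal, flux, reel, meter, cutters, driver from where it was at the start of the episode above 0.025 m).
It also fails if it takes over 59 s, if anything falls off the work surface, if the arm or the gripper's body presses on something with over 40 N, if the wrist force passes 120 N, or if a joint passes its speed limit or range.

### The arm

A 7-joint arm with a two-finger parallel gripper is mounted at the origin on the work surface. World frame = base frame: x ahead of the robot, y to its left, z up, the work surface at z = 0. Lengths are in m, angles in degrees, forces in N, time in s.
With the tool pointing down it reaches from about 0.425 to 0.875 m from the base axis. Payload 4.7 kg.
Tool frame: the origin (TCP) lies at the very end of the fingers, on their centre line; the grasp point (between the pads) lies 19 mm behind it; z points along the fingers, y is the line along which they close (so a half turn about z gives the same grasp; the last joint's range is limited). The gripper opens to 87 mm and grips with 3 to 60 N. Pads are 19 mm wide; open, the fingers measure 117 mm over their backs; the gripper's body (75 mm by 190 mm) begins 51 mm behind the grasp point.
Start: joints at [68.646, 18.392, -4.016, 83.108, 1.295, 78.541, -3.26], TCP at [0.245, -0.602, 0.223] pointing down, gripper open.
Joint ranges: [-163.93, 163.93], [-17.29, 119.83], [-79.2, 71.16], [3.27, 140.29], [-89.18, 269.18], [5.43, 117.66], [-154.24, 154.24]. Speed limits (degrees/s): [147.25, 147.25, 180, 180, 180, 180, 180].

### API

Orientations are given as [roll, pitch, yaw] about the fixed x, y, z axes, in that order (R = Rz(yaw) Ry(pitch) Rx(roll)).
In Python, from cell import get_obs, eyes, env gives the robot as it stands.
- The arm moves only by the tool servo_tool, never from a script. Its argument "series" is a list that holds one entry, the list of rows, each a list of 7 numbers: the shift along the tool's x, y, z in units of 300 mm (1.0 is 300 mm), then the turn, a rotation vector about the tool's x, y, z in units of pi rad (1.0 is pi rad), then the opening, from 0 (shut) to 1 (fully open). In form: [[[tx, ty, tz, wx, wy, wz, gripper], ...]]. A call has 1 to 12 rows; each row is the pose to reach, as a shift and turn from the pose commanded when the call began, along the tool's axes at that moment, turning the shorter way round; what a row does not reach only later rows make up. A row lasts 1/12 s, in which the tool goes at most 41.7 mm and 7.16 degrees, less where a joint would pass 70% of its speed; a pose out of reach is approached as far as the arm can. A call with a number of a shift or a turn outside -1 to 1 is refused whole. A call with a gripper value outside its range is refused whole. The fingers move at their own pace and stop on an object; "grip_force" is the grip in N (left out, the last holds). Time passes only in rows, so rows that repeat a pose let the fingers close. It gives the time, the measured TCP pose, the force, the opening and the grip force at its end, in the units of the state.
- get_obs(): the state, without advancing time (a new reading comes with each control period).
- eyes.read_camera(name): name is "side" or "top" or "wrist"; returns a dict with "frame" (384x512x3 uint8, red, green, blue), "depth" (384x512 float32, m along the optical axis (not along the pixel's ray), 0 where there is no reading), "fx", "fy", "cx", "cy" (pixels), "origin" and "rotation" of the camera in the world; the wrist camera has in their place "mount" (4x4, takes a point from camera to tool coordinates, whose origin is the TCP and whose axes are the flange's). Camera axes: x right, y down, z forward; pixel columns grow to the right and rows downward; lengths in m; the calibration is good to about 2 mm. The wrist camera is an equidistant fisheye: a pixel r from the principal point sees the ray r / f radians off the axis. A picture is of the moment at which its call begins: read the wrist's pose just before it.
- env.sign_off(): hands the job in; it is judged then, once.
The state is a dict: "time_s": time; "qpos": joint angles; "joint_velocities": joint speeds; "effort": joint torques, N m; "tool_pos": TCP position; "tool_rot": TCP orientation; "force": force on the tool from outside, world axes, zero at the start; "wrist_torque": the same for the moment, N m; "grip_width": finger opening in m; "grasp_force": force on a finger pad.
Only numpy, scipy, OpenCV 4.12 (cv2) and the standard library are available. Lean on these libraries where they do the work, as an engineer would, in place of code of your own. Each camera call takes 0.05 s, during which the arm holds its last target. There are 200 camera calls.

## Working session

There is one attempt and no reset: what is moved stays moved. The work goes in short steps, Python scripts to look and compute and a tool call to move; the robot and the scene stay as the last step left them, time stands still between calls to the robot, and variables do not carry over. Pictures are saved under pics/ and viewed, at most 10 in all, crops included, and the job is handed in when it is done.

Besides the shell and the picture viewer there is one more tool, called after "Request:" as a command line: name --argument value ..., lists and objects as JSON in quotes. servo_tool: Moves the arm, as the interface text tells. Shifts and turns lie within -1 to 1; 1 stands for 300 mm of shift or pi rad of turn. Its arguments: {"type":"object","properties":{"series":{"type":"array"},"grip_force":{"type":"number"}},"required":["series"]}

```bash
ls; mkdir -p pics
cat > h.py <<'E'
import numpy as np, cv2
from scipy.spatial.transform import Rotation as R
from cell import get_obs, eyes, env
def cloud(c):
    h,w=c["depth"].shape; u,v=np.meshgrid(np.arange(w),np.arange(h)); d=c["depth"]
    p=np.stack([(u-c["cx"])/c["fx"]*d,(v-c["cy"])/c["fy"]*d,d],-1)
    P=p@np.array(c["rotation"]).T+np.array(c["origin"]); P[d==0]=np.nan
    return P
E
python3 - <<'E'
from h import *
o=get_obs(); print(o)
for n in("top","side"):
    c=eyes.read_camera(n); print(n,c["origin"],np.round(c["rotation"],3),c["fx"],c["cx"],c["cy"])
    cv2.imwrite(f"pics/{n}0.png",c["frame"][...,::-1]); np.savez(f"{n}0.npz",P=cloud(c),f=c["frame"])
E
```

```text
pics
{'time_s': 0.0, 'qpos': array([68.64625527, 18.43918363, -4.01517645, 83.17583821,  1.29404969,
       78.54028574, -3.25978834]), 'joint_velocities': array([ 0.0390091 , -0.05746397, -0.00886871, -0.03093405, -0.11059461,
       -0.02873702,  0.04161879]), 'effort': array([-1.12344583e-04, -4.91288495e+01, -4.04223762e-01, -3.12527919e+01,
       -6.41131564e-02,  4.37730260e-02,  1.89323346e-04]), 'tool_pos': array([ 0.2449368 , -0.60148073,  0.22145185]), 'tool_rot': array([-1.79889882e+02,  4.96440235e-03,  2.21632049e+01]), 'force': array([0.20331239, 0.16080848, 0.25132596]), 'wrist_torque': array([ 0.03063215,  0.01097349, -0.00509879]), 'grasp_force': 0.0, 'grip_width': 0.08692829061875615}
top [0.4219344  0.00389385 1.46355016] [-173.501   -0.377  -91.54 ] 486.0186999962306 264.27167275505803 188.87447557355588Traceback (most recent call last):
  File "<stdin>", line 5, in <module>
  File "h.py", line 7, in cloud
    P=p@np.array(c["rotation"]).T+np.array(c["origin"]); P[d==0]=np.nan
      ~~~~~~~~~~~~~~~~~~~~~~~~~~~^~~~~~~~~~~~~~~~~~~~~~
ValueError: operands could not be broadcast together with shapes (384,512) (3,)
```

```bash
sed -i 's/np.array(c\["rotation"\]).T/R.from_euler("xyz",c["rotation"],degrees=True).as_matrix().T/' h.py
python3 - <<'E'
from h import *
for n in("top","side"):
    c=eyes.read_camera(n); print(n,c["origin"],np.round(c["rotation"],3),c["fx"],c["cx"],c["cy"])
    cv2.imwrite(f"pics/{n}0.png",c["frame"][...,::-1]); np.savez(f"{n}0.npz",P=cloud(c),f=c["frame"])
    P=cloud(c); print([ (v,u,np.round(P[v,u],3)) for v in range(40,384,80) for u in range(50,512,100)])
E
```

```text
top [0.4219344  0.00389385 1.46355016] [-173.501   -0.377  -91.54 ] 486.0186999962306 264.27167275505803 188.87447557355588
[(40, 50, array([ 1.077,  0.65 , -0.004])), (40, 150, array([1.021, 0.312, 0.104])), (40, 250, array([1.004, 0.02 , 0.128])), (40, 350, array([ 1.053, -0.293, -0.003])), (40, 450, array([ 1.045e+00, -6.080e-01, -1.000e-03])), (120, 50, array([ 0.819,  0.642, -0.001])), (120, 150, array([ 0.811,  0.336, -0.001])), (120, 250, array([0.802, 0.028, 0.005])), (120, 350, array([ 0.795, -0.28 ,  0.001])), (120, 450, array([ 0.787, -0.588,  0.003])), (200, 50, array([ 0.572,  0.637, -0.002])), (200, 150, array([0.563, 0.335, 0.002])), (200, 250, array([0.549, 0.032, 0.076])), (200, 350, array([ 0.547, -0.267,  0.007])), (200, 450, array([nan, nan, nan])), (280, 50, array([ 0.334,  0.631, -0.   ])), (280, 150, array([0.326, 0.335, 0.003])), (280, 250, array([ 0.317,  0.039, -0.003])), (280, 350, array([ 0.31 , -0.256,  0.007])), (280, 450, array([ 0.301, -0.557, -0.006])), (360, 50, array([ 0.104,  0.627, -0.003])), (360, 150, array([ 0.096,  0.336, -0.   ])), (360, 250,
[... 633 characters left out ...]
, 450, array([nan, nan, nan])), (200, 50, array([ 0.302, -0.674,  0.316])), (200, 150, array([ 0.173, -0.226,  0.001])), (200, 250, array([ 0.571, -0.091,  0.078])), (200, 350, array([0.907, 0.042, 0.131])), (200, 450, array([ 1.063,  1.003, -0.374])), (280, 50, array([ 0.232, -0.723,  0.001])), (280, 150, array([ 0.5  , -0.541, -0.   ])), (280, 250, array([ 0.768, -0.364,  0.003])), (280, 350, array([ 1.034, -0.19 ,  0.007])), (280, 450, array([ 1.193,  0.823, -0.741])), (360, 50, array([ 0.497, -0.907,  0.001])), (360, 150, array([ 0.724, -0.757,  0.005])), (360, 250, array([ 0.942, -0.601, -0.004])), (360, 350, array([ 0.975,  0.076, -0.745])), (360, 450, array([ 1.345,  0.335, -0.755]))]
```

View pics/top0.png

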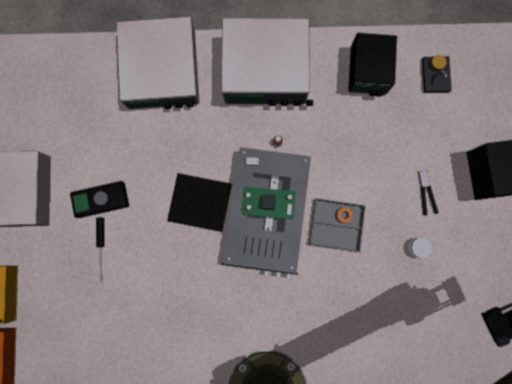

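View pics/side0.png

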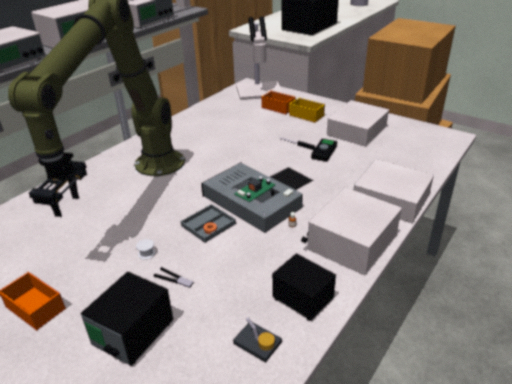

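The top view shows the chassis around px (265,210), the board at (268,203) with the transformer in its middle, the mat to the left at (200,202), and the tray to the right at (337,225). The side view agrees, with the arm well clear to the right.

Run:
```python
from h import *
z=np.load("top0.npz"); P,f=z["P"],z["f"].astype(int)
def rect(m,name,box=None):
    m=cv2.morphologyEx(m.astype(np.uint8),cv2.MORPH_OPEN,np.ones((2,2)))
    n,l,s,c=cv2.connectedComponentsWithStats(m); k=1+np.argmax(s[1:,4]); 
    q=P[l==k]; q=q[~np.isnan(q[:,0])]
    print(name,s[k],np.round(cv2.minAreaRect(q[:,:2].astype(np.float32)*1000),1).tolist() if 0 else [np.round(x,1) for x in cv2.minAreaRect(q[:,:2].astype(np.float32)*1000)],"zmed",np.median(q[:,2]).round(4))
v,u=np.mgrid[:384,:512]
roi=(u>165)&(u<315)&(v>145)&(v<280)
rect(roi&(P[...,2]>.035),"chassis")
rect(roi&(u<235)&(f.max(-1)<50)&(P[...,2]<.03),"mat")
r=f[...,0];g=f[...,1];b=f[...,2]
rect(roi&(g>r+20)&(g>b+15),"boardgreen")
bo=roi&(u>240)&(u<298)&(v>183)&(v<222)
rect(bo&(P[...,2]>.09),"transf")
rect((abs(u-268)<8)&(abs(v-203)<8)&(f.max(-1)<70),"transfdark")
print(np.round(P[195:212:2,258:280:2,2]*1000).astype(int))
rect(roi&(f.min(-1)>140)&(P[...,2]<.06)&(u>258)&(u<285)&(v>175),"bar?")
cv2.imwrite("pics/c1.png",cv2.resize(z["f"][140:285,165:370,::-1],None,fx=3.9,fy=3.9,interpolation=cv2.INTER_CUBIC))
```

```text
chassis [ 223  148   89  131 7746] [array([515.9, -18.4]), array([225.1, 371.6]), np.float64(81.3)] zmed 0.0688
mat [ 169  175   64   57 2631] [array([550.8, 183.1]), array([166.6, 145.9]), np.float64(77.6)] zmed 0.0028
boardgreen [243 188  53  31 940] [array([538.8, -23. ]), array([147.4,  76.4]), np.float64(83.1)] zmed 0.0731
transf [263 195  14  15 186] [array([540.3, -23.5]), array([37.4, 37.9]), np.float64(87.6)] zmed 0.1058
transfdark [262 197  15  14 203] [array([537.6, -22. ]), array([40.4, 38.3]), np.float64(88.4)] zmed 0.1051
[[ 78  72  73 105 105 106 109 106 107  75  71]
 [ 71  76  76 107 111 106 109 109 106  68  68]
 [ 74  72  73 106 107 111 110 106 109  77  76]
 [ 74  76  72 105 106 108 109 109 103  74  74]
 [ 75  74  74 114 104 103 107 103 110  75  72]
 [ 74  78 105 107 107 108 105 105 112  76  71]
 [ 71  71 107 110 104 105 102 110 106  72  73]
 [ 78  73  77  77  70  76  68  75  73  66  74]
 [ 76  74  72  72  70  71  74  76  70  71  65]]
bar? [260 273  26   8 108] [array([326.9, -27.6]), array([74.1, 23.3]), np.float64(88.2)] zmed 0.0012
```

View pics/c1.png

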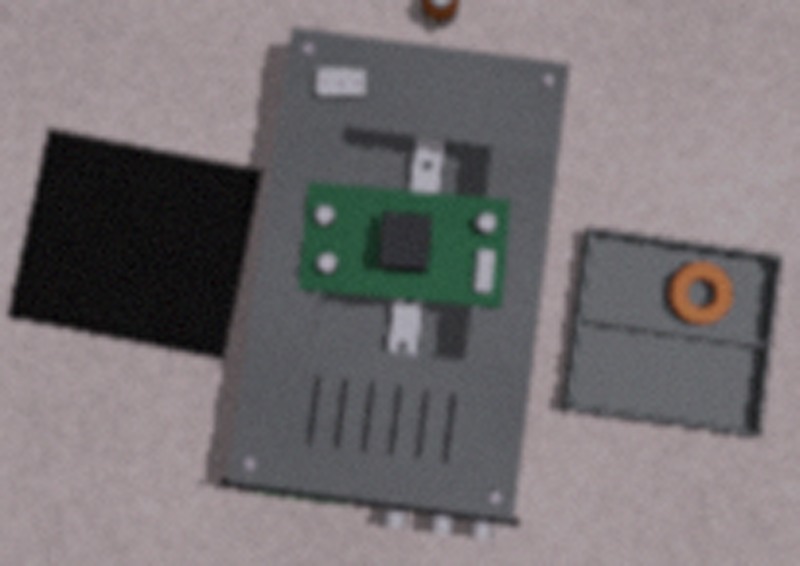

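The board, transformer, mat (left of the chassis) and tray/coil (right) are clear, and both ends of the bar show silver at crop (428,165) and (405,330). I'll write a helper that turns a target into row numbers, then go above the board.

```bash
cat >> h.py <<'E'
def row(p,rpy,o=None):
    o=o or get_obs(); A=R.from_euler("xyz",o["tool_rot"],degrees=True); B=R.from_euler("xyz",rpy,degrees=True)
    t=A.inv().apply(np.array(p)-o["tool_pos"])/.3; w=(A.inv()*B).as_rotvec()/np.pi
    return np.round(np.r_[t,w],3).tolist()
E
python3 - <<'E'
from h import *
for k in (1/3,2/3,1): print(row(np.array([.245,-.602,.222])*(1-k)+k*np.array([.539,-.023,.24]),[180,0,22.16-28.7*k]))
z=np.load("top0.npz"); P,f=z["P"],z["f"].astype(int)
for n,(a,b) in dict(term=(340,80),barfar=(428,180),barnear=(405,345),barfarL=(413,180),barfarR=(442,180),opFL=(347,128),opNR=(465,358),tl=(295,28),tr=(567,66),bl=(222,482),br=(512,515)).items():
    print(n,np.round(P[int(140+b/3.9),int(165+a/3.9)],3))
E
```

```text
[0.545, -0.471, -0.02, -0.0, 0.0, 0.053]
[1.09, -0.944, -0.04, -0.0, 0.0, 0.106]
[1.635, -1.417, -0.059, -0.0, 0.0, 0.159]
term [0.663 0.024 0.083]
barfar [ 0.594 -0.039  0.02 ]
barnear [ 0.469 -0.018  0.022]
barfarL [ 0.594 -0.027  0.018]
barfarR [ 0.595 -0.052  0.005]
opFL [0.629 0.022 0.077]
opNR [ 0.458 -0.063  0.064]
tl [0.706 0.058 0.066]
tr [ 0.673 -0.145  0.07 ]
bl [0.37  0.124 0.002]
br [ 0.341 -0.093  0.072]
```

Request:
servo_tool --series '[[[0.08, -0.07, -0.005, 0, 0, 0.01, 1], [0.19, -0.165, -0.01, 0, 0, 0.02, 1], [0.29, -0.25, -0.01, 0, 0, 0.03, 1], [0.39, -0.34, -0.02, 0, 0, 0.04, 0.9], [0.49, -0.425, -0.02, 0, 0, 0.05, 0.8], [0.59, -0.51, -0.03, 0, 0, 0.06, 0.7], [0.69, -0.6, -0.03, 0, 0, 0.07, 0.7], [0.79, -0.685, -0.03, 0, 0, 0.08, 0.7], [0.87, -0.755, -0.03, 0, 0, 0.085, 0.7], [0.93, -0.8, -0.03, 0, 0, 0.09, 0.7], [0.96, -0.83, -0.03, 0, 0, 0.095, 0.7], [0.97, -0.84, -0.03, 0, 0, 0.095, 0.7]]]'

```text
time_s: 1.15
tool_pos: [0.4208, -0.2559, 0.2315]
tool_rot: [-180.0, -0.0, 5.3]
force: [-0.8, 0.3, 0.8]
grip_width: 0.0613
grasp_force: 0.0
```

```bash
python3 -c "
from h import *
o=get_obs();print(o['tool_pos'],o['tool_rot'],o['qpos'].round(0),row([.539,-.023,.20],[180,0,-6.5]))"
```

```text
[ 0.42084152 -0.25588414  0.23153792] [-1.79972474e+02 -1.12722660e-02  5.31128133e+00] [ 48.  -0. -19. 103.  -0.  77. -56.] [0.464, -0.736, 0.106, -0.0, -0.0, 0.066]
```

Request:
servo_tool --series '[[[0.04, -0.07, 0.01, 0, 0, 0.006, 0.7], [0.1, -0.16, 0.03, 0, 0, 0.014, 0.7], [0.16, -0.26, 0.04, 0, 0, 0.024, 0.7], [0.22, -0.36, 0.05, 0, 0, 0.033, 0.7], [0.28, -0.45, 0.07, 0, 0, 0.04, 0.7], [0.34, -0.54, 0.08, 0, 0, 0.048, 0.7], [0.39, -0.62, 0.09, 0, 0, 0.055, 0.7], [0.43, -0.68, 0.1, 0, 0, 0.06, 0.7], [0.455, -0.72, 0.105, 0, 0, 0.066, 0.7], [0.464, -0.736, 0.106, 0, 0, 0.066, 0.7], [0.464, -0.736, 0.106, 0, 0, 0.066, 0.7], [0.464, -0.736, 0.106, 0, 0, 0.066, 0.7]]]'

```text
time_s: 2.15
tool_pos: [0.5385, -0.0282, 0.1996]
tool_rot: [179.9, 0.0, -6.9]
force: [-0.7, -0.8, -0.5]
grip_width: 0.0609
grasp_force: 0.0
```

```bash
cat >> h.py <<'E'
def wrist(name=None):
    o=get_obs(); c=eyes.read_camera("wrist"); h,w=c["depth"].shape; d=c["depth"]; f=c["fx"]
    u,v=np.meshgrid(np.arange(w),np.arange(h)); x=(u-c["cx"])/f; y=(v-c["cy"])/c["fy"]; r=np.hypot(x,y)+1e-9
    p=np.stack([x/r*np.tan(r)*d,y/r*np.tan(r)*d,d],-1); p[(d==0)|(r>1.4)]=np.nan
    M=np.array(c["mount"]); T=R.from_euler("xyz",o["tool_rot"],degrees=True).as_matrix()
    P=(p@M[:3,:3].T+M[:3,3])@T.T+o["tool_pos"]
    if name: cv2.imwrite(f"pics/{name}.png",c["frame"][...,::-1]); np.savez(name+".npz",P=P,f=c["frame"])
    return P,c["frame"].astype(int),o
E
python3 - <<'E'
from h import *
P,f,o=wrist("w1"); print(o['tool_pos'],o['tool_rot'],o['qpos'].round(0))
m=(P[...,2]>.095)&(P[...,2]<.115)&(abs(P[...,0]-.539)<.045)&(abs(P[...,1]+.023)<.045)
print(m.sum()); q=P[m]; print(cv2.minAreaRect(q[:,:2].astype(np.float32)*1000),np.median(q[:,2]))
E
```

```text
[ 0.53850081 -0.02817686  0.19955684] [ 1.79947072e+02  3.31113808e-02 -6.85666002e+00] [  31.    8.  -33.  100.    5.   74. -100.]
1843
((541.8514404296875, -18.283483505249023), (36.105594635009766, 39.66542434692383), 83.34056091308594) 0.1076395122462871
```

View pics/w1.png

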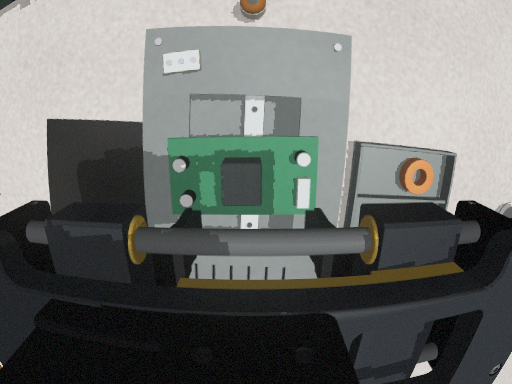

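The wrist view shows the board at px (243,175), transformer at (241,180), and the bar's silver ends at (254,115) and (249,222). The parts near the board's ends are clear of the fingers' path. Going down to grip the transformer.

```bash
python3 -c "
from h import *
print(row([.5415,-.019,.078],[180,0,-6.6]))
z=np.load('w1.npz');P=z['P']
for n,(u,v) in dict(mat1=(50,122),mat2=(140,122),lidTL=(147,30),lidTR=(350,38),opTL=(191,95),opTR=(300,97),barTL=(245,97),barTR=(263,97),bot=(249,222),term=(181,61),ed=(148,100)).items(): print(n,P[v,u].round(3))"
```

```text
[0.007, -0.033, 0.405, 0.0, 0.0, -0.002]
mat1 [0.639 0.248 0.005]
mat2 [0.611 0.106 0.003]
lidTL [0.705 0.06  0.069]
lidTR [ 0.671 -0.143  0.07 ]
opTL [0.634 0.035 0.003]
opTR [ 0.613 -0.085  0.065]
barTL [ 0.621 -0.03   0.02 ]
barTR [ 0.619 -0.05   0.021]
bot [ 0.472 -0.016  0.021]
term [0.662 0.025 0.082]
ed [0.631 0.068 0.067]
```

Request:
servo_tool --series '[[[0.007, -0.033, 0.04, 0, 0, 0, 0.7], [0.007, -0.033, 0.13, 0, 0, 0, 0.7], [0.007, -0.033, 0.22, 0, 0, 0, 0.7], [0.007, -0.033, 0.3, 0, 0, 0, 0.7], [0.007, -0.033, 0.36, 0, 0, 0, 0.7], [0.007, -0.033, 0.39, 0, 0, 0, 0.7], [0.007, -0.033, 0.405, 0, 0, 0, 0.7], [0.007, -0.033, 0.405, 0, 0, 0, 0.7], [0.007, -0.033, 0.405, 0, 0, 0, 0.35], [0.007, -0.033, 0.405, 0, 0, 0, 0.3], [0.007, -0.033, 0.405, 0, 0, 0, 0.2], [0.007, -0.033, 0.405, 0, 0, 0, 0.2]]]' --grip_force 30

```text
time_s: 3.2
tool_pos: [0.5427, -0.0171, 0.0792]
tool_rot: [180.0, -0.1, -6.8]
force: [-0.3, 0.5, 0.4]
grip_width: 0.042
grasp_force: 0.0
```

Request:
servo_tool --series '[[[0, 0, 0, 0, 0, 0, 0.2], [0, 0, 0, 0, 0, 0, 0.2], [0, 0, 0, 0, 0, 0, 0.2], [0, 0, -0.01, 0, 0, 0, 0.2], [0, 0, -0.03, 0, 0, 0, 0.2], [0, 0, -0.07, 0, 0, 0, 0.2], [0, 0, -0.12, 0, 0, 0, 0.2], [0, 0, -0.18, 0, 0, 0, 0.2], [0, 0, -0.22, 0, 0, 0, 0.2], [0, 0, -0.25, 0, 0, 0, 0.2], [0, 0, -0.26, 0, 0, 0, 0.2], [0, 0, -0.26, 0, 0, 0, 0.2]]]'

```text
time_s: 4.2
tool_pos: [0.5425, -0.0171, 0.1571]
tool_rot: [180.0, -0.1, -6.8]
force: [0.2, 0.7, -2.9]
grip_width: 0.0357
grasp_force: 30.0
```

```bash
python3 -c "
from h import *
print(row([.552,.185,.157],[180,0,-10]))"
```

```text
[-0.048, -0.673, 0.0, 0.0, -0.0, 0.018]
```

Request:
servo_tool --series '[[[0, -0.02, 0, 0, 0, 0, 0.2], [-0.01, -0.07, 0, 0, 0, 0.002, 0.2], [-0.01, -0.15, 0, 0, 0, 0.005, 0.2], [-0.02, -0.24, 0, 0, 0, 0.008, 0.2], [-0.025, -0.33, 0, 0, 0, 0.01, 0.2], [-0.03, -0.42, 0, 0, 0, 0.012, 0.2], [-0.04, -0.51, 0, 0, 0, 0.015, 0.2], [-0.045, -0.58, 0, 0, 0, 0.018, 0.2], [-0.048, -0.63, 0, 0, 0, 0.018, 0.2], [-0.048, -0.66, 0, 0, 0, 0.018, 0.2], [-0.048, -0.673, 0, 0, 0, 0.018, 0.2], [-0.048, -0.673, 0, 0, 0, 0.018, 0.2]]]'

```text
time_s: 5.2
tool_pos: [0.5513, 0.1857, 0.1555]
tool_rot: [180.0, 0.1, -10.0]
force: [-0.0, 0.3, -2.2]
grip_width: 0.0359
grasp_force: 30.0
```

Request:
servo_tool --series '[[[0, 0, 0.03, 0, 0, 0, 0.2], [0, 0, 0.08, 0, 0, 0, 0.2], [0, 0, 0.14, 0, 0, 0, 0.2], [0, 0, 0.2, 0, 0, 0, 0.2], [0, 0, 0.26, 0, 0, 0, 0.2], [0, 0, 0.32, 0, 0, 0, 0.2], [0, 0, 0.37, 0, 0, 0, 0.2], [0, 0, 0.4, 0, 0, 0, 0.2], [0, 0, 0.42, 0, 0, 0, 0.2], [0, 0, 0.43, 0, 0, 0, 0.2], [0, 0, 0.43, 0, 0, 0, 0.2], [0, 0, 0.43, 0, 0, 0, 0.2]]]'

```text
time_s: 6.2
tool_pos: [0.5523, 0.1851, 0.0278]
tool_rot: [-180.0, -0.1, -10.1]
force: [-0.0, -0.1, -1.9]
grip_width: 0.0356
grasp_force: 30.0
```

Run:
```python
from h import *
o=get_obs(); print(o["tool_pos"],o["tool_rot"],o["force"])
c=eyes.read_camera("top"); P=cloud(c); f=c["frame"].astype(int)
g=(f[...,1]>f[...,0]+20)&(f[...,1]>f[...,2]+15)&(abs(P[...,0]-.55)<.1)&(abs(P[...,1]-.185)<.15)
print(cv2.minAreaRect(P[g][:,:2].astype(np.float32)*1000))
cv2.imwrite("pics/t2.png",cv2.resize(c["frame"][140:285,145:330,::-1],None,fx=4,fy=4,interpolation=cv2.INTER_CUBIC))
```

```text
[0.55226061 0.18512427 0.02781263] [-1.79981384e+02 -5.62013022e-02 -1.00751207e+01] [-0.0170692  -0.07128768 -1.86571823]
((546.0946044921875, 137.8040771484375), (8.45599365234375, 0.0), 175.16990661621094)
```

Request:
servo_tool --series '[[[0, 0, 0.01, 0, 0, 0, 0.2], [0, 0, 0.02, 0, 0, 0, 0.2], [0, 0, 0.028, 0, 0, 0, 0.2], [0, 0, 0.035, 0, 0, 0, 0.2], [0, 0, 0.04, 0, 0, 0, 0.2], [0, 0, 0.044, 0, 0, 0, 0.2], [0, 0, 0.045, 0, 0, 0, 0.2], [0, 0, 0.045, 0, 0, 0, 0.2]]]'

```text
time_s: 6.92
tool_pos: [0.5516, 0.1851, 0.0139]
tool_rot: [180.0, 0.0, -10.1]
force: [-1.9, -1.3, 1.1]
grip_width: 0.0356
grasp_force: 30.0
```

Contact with the mat is felt (the vertical force went from −1.9 to +1.1 N). Releasing and backing up.

Request:
servo_tool --series '[[[0, 0, 0, 0, 0, 0, 0.45], [0, 0, 0, 0, 0, 0, 0.6], [0, 0, 0, 0, 0, 0, 0.6], [0, 0, 0, 0, 0, 0, 0.6], [0, 0, -0.02, 0, 0, 0, 0.6], [0, 0, -0.07, 0, 0, 0, 0.6], [0, 0, -0.15, 0, 0, 0, 0.6], [0, 0, -0.24, 0, 0, 0, 0.6], [0, 0, -0.34, 0, 0, 0, 0.6], [0, 0, -0.44, 0, 0, 0, 0.6], [0, 0, -0.52, 0, 0, 0, 0.6], [0, 0, -0.56, 0, 0, 0, 0.6]]]'

```text
time_s: 7.92
tool_pos: [0.5533, 0.1861, 0.1859]
tool_rot: [-179.9, -0.3, -10.0]
force: [-0.3, 1.2, 0.6]
grip_width: 0.0521
grasp_force: 0.0
```

Run:
```python
from h import *
print(row([.53,-.02,.19],[180,0,-9.3]))
P,f,o=wrist("w2"); print(o["grip_width"])
```

```text
[0.043, 0.69, -0.015, -0.001, -0.002, -0.004]
0.052145857992832695
```

View pics/w2.png

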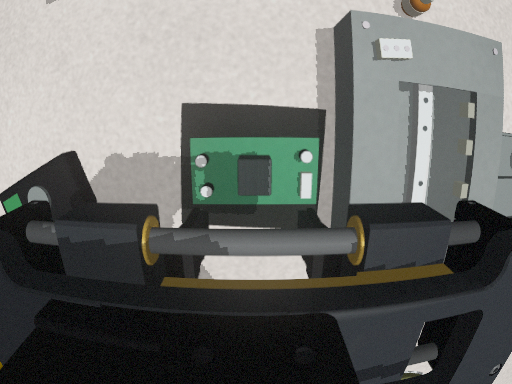

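The board lies flat inside the mat at px (255,172), and the bar is visible in the opening at (425,140). Moving over the chassis, a bit short of the opening, to see the whole bar.

Request:
servo_tool --series '[[[-0.01, 0.03, -0.01, 0, 0, 0, 0.5], [-0.02, 0.1, -0.03, 0, 0, 0, 0.5], [-0.04, 0.2, -0.05, 0, 0, 0, 0.5], [-0.05, 0.3, -0.05, 0, 0, 0, 0.5], [-0.06, 0.4, -0.05, 0, 0, 0, 0.5], [-0.07, 0.5, -0.05, 0, 0, 0, 0.5], [-0.08, 0.58, -0.05, 0, 0, -0.002, 0.5], [-0.09, 0.64, -0.05, 0, -0.002, -0.004, 0.5], [-0.09, 0.68, -0.05, 0, -0.002, -0.004, 0.5], [-0.09, 0.69, -0.05, 0, -0.002, -0.004, 0.5], [-0.09, 0.69, -0.05, 0, -0.002, -0.004, 0.5], [-0.09, 0.69, -0.05, 0, -0.002, -0.004, 0.5]]]'

```text
time_s: 8.97
tool_pos: [0.4883, -0.0134, 0.1958]
tool_rot: [-180.0, 0.5, -9.3]
force: [0.4, 0.1, -0.2]
grip_width: 0.0434
grasp_force: 0.0
```

Run:
```python
from h import *
P,f,o=wrist("w3"); print(o["tool_pos"],o["tool_rot"],o["qpos"].round(0),o["grip_width"])
m=(f.min(-1)>120)&(P[...,2]>.01)&(P[...,2]<.03)&(abs(P[...,1]+.02)<.1)&(abs(P[...,0]-.54)<.12)
n,l,s,c=cv2.connectedComponentsWithStats(m.astype(np.uint8)); k=1+np.argmax(s[1:,4]); q=P[l==k]
print(s[k],cv2.minAreaRect(q[:,:2].astype(np.float32)*1000),np.median(q[:,2]))
```

```text
[ 0.48833786 -0.01338232  0.19575398] [-179.97057703    0.46025179   -9.3252893 ] [  31.    1.  -33.  106.    1.   73. -101.] 0.043391380374512845
[ 248   43   20  158 2980] ((538.636962890625, -27.239320755004883), (21.72812271118164, 183.67955017089844), 80.59937286376953) 0.02079169296951995
```

View pics/w3.png

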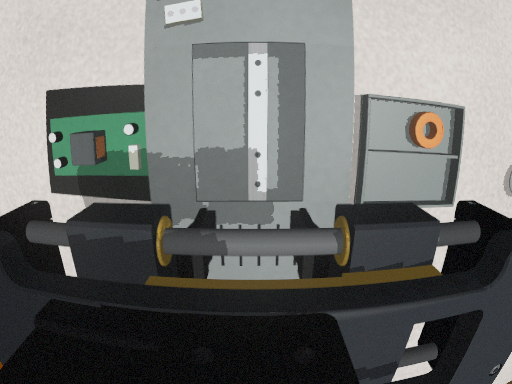

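Run:
```python
from h import *
z=np.load("w3.npz"); P,f=z["P"],z["f"].astype(int)
ex=np.array([np.cos(np.radians(-9.2)),np.sin(np.radians(-9.2))]); ey=np.array([-ex[1],ex[0]])
C=np.array([.5316,-.0208])
def ch(p): return np.round(np.r_[(p[:2]-C)@ex,(p[:2]-C)@ey,p[2]]*1000,1)
# dark holes along the bar
for v in range(45,200):
    s=f[v,250:268].sum(-1)
    if s[4:13].min()<.6*np.median(s): print(v,250+4+int(np.argmin(s[4:13])),ch(np.nanmedian(P[v-3:v+4,252:265].reshape(-1,3),0)))
# lid edges: raw z profile along column 215 and rows
Z=P[...,2]
for u in (210,290):
    lid=[(v) for v in range(20,225) if abs(Z[v,u]-.068)<.008]; 
    a=[v for v in lid if v<100]; b=[v for v in lid if v>150]
    print("col",u,max(a),ch(P[max(a),u]),min(b),ch(P[min(b),u]))
for v in (90,150):
    lid=[u for u in range(150,350) if abs(Z[v,u]-.068)<.008]; a=[u for u in lid if u<240]; b=[u for u in lid if u>275]
    print("row",v,ch(P[v,max(a)]),ch(P[v,min(b)]), ch(P[v,150]),ch(P[v,256]))
for v in (44,50,190,198): print(v,ch(P[v,249]),ch(P[v,257]),ch(P[v,266]))
```

```text
60 257 [79.4 -5.9 21. ]
61 257 [78.1 -5.9 21.1]
62 258 [77.1 -5.9 21.2]
63 257 [75.8 -5.9 21. ]
64 257 [74.7 -5.9 21.1]
91 258 [43.7 -5.8 20.7]
92 258 [42.6 -5.8 20.7]
93 258 [41.4 -5.8 20.7]
94 258 [40.3 -5.8 20.7]
95 257 [39.1 -5.8 20.7]
153 257 [-27.   -5.8  20.5]
154 257 [-28.3  -5.8  20.6]
155 257 [-29.5  -5.8  20.6]
156 257 [-30.5  -5.8  20.7]
182 256 [-61.3  -5.9  20.8]
183 256 [-62.5  -5.9  20.9]
184 256 [-63.7  -5.9  20.9]
185 256 [-64.9  -5.9  20.9]
186 257 [-66.1  -5.9  20.8]
col 210 43 [90.5 41.9 65.3] 201 [-69.5  44.3  68.3]
col 290 43 [ 89.8 -36.3  66.4] 200 [-69.6 -38.5  64.9]
row 90 [43.3 59.5 67.2] [ 42.9 -50.9  66.6] [ 45.8 102.7  68.7] [44.9 -3.5 20.4]
row 150 [-16.4  59.8  67.9] [-16.6 -50.6  68.5] [-15.3 105.2  68.4] [-23.6  -3.5  21.1]
44 [98.1  4.2 21.2] [98.1 -4.7 21. ] [ 98.3 -14.8  20.5]
50 [91.   4.2 21.2] [90.9 -4.7 21.6] [ 91.1 -14.8  21.2]
190 [-71.    4.7  21.1] [-70.9  -4.7  21.4] [-71.4 -15.4  19.6]
198 [-81.4   4.8  19.4] [-81.   -4.8  20.6] [-81.1 -15.5  20.4]
```

The wrist view shows the whole opening (px 192–305 × 43–201) with the bar at column 257. Its hole pairs put the bar's centre at about chassis x +16, y −10. I'll grip 20 mm beyond the centre.

```bash
python3 -c "
from h import *
print(row([.557,-.0304,.12],[180,0,-9.4]),row([.557,-.0304,.0065],[180,0,-9.4]))"
```

```text
[0.236, 0.021, 0.252, -0.0, 0.002, 0.001] [0.239, 0.021, 0.63, -0.0, 0.002, 0.001]
```

Request:
servo_tool --series '[[[0.02, 0, 0.02, 0, 0, 0, 0.45], [0.07, 0.01, 0.07, 0, 0.002, 0, 0.45], [0.13, 0.015, 0.14, 0, 0.002, 0, 0.45], [0.19, 0.02, 0.2, 0, 0.002, 0, 0.45], [0.225, 0.02, 0.23, 0, 0.002, 0, 0.45], [0.236, 0.021, 0.25, 0, 0.002, 0.001, 0.45], [0.236, 0.021, 0.252, 0, 0.002, 0.001, 0.45], [0.236, 0.021, 0.252, 0, 0.002, 0.001, 0.45], [0.236, 0.021, 0.252, 0, 0.002, 0.001, 0.45]]]'

```text
time_s: 9.77
tool_pos: [0.5573, -0.031, 0.1213]
tool_rot: [180.0, -0.0, -9.5]
force: [0.2, 0.5, -0.1]
grip_width: 0.0393
grasp_force: 0.0
```

```bash
python3 -c "
from h import *
o=get_obs();print(o['tool_pos'],o['tool_rot'],row([.557,-.0304,.04],[180,0,-9.4]),row([.557,-.0304,.0065],[180,0,-9.4]))"
```

```text
[ 0.55734007 -0.0309652   0.12130959] [ 1.79997235e+02 -3.98799265e-02 -9.46403633e+00] [-0.002, -0.002, 0.271, 0.0, -0.0, -0.0] [-0.002, -0.002, 0.383, 0.0, -0.0, -0.0]
```

Request:
servo_tool --series '[[[0, -0.002, 0.03, 0, 0, 0, 0.45], [0, -0.002, 0.09, 0, 0, 0, 0.45], [0, -0.002, 0.16, 0, 0, 0, 0.45], [0, -0.002, 0.22, 0, 0, 0, 0.45], [0, -0.002, 0.27, 0, 0, 0, 0.45], [0, -0.002, 0.31, 0, 0, 0, 0.45], [0, -0.002, 0.34, 0, 0, 0, 0.45], [0, -0.002, 0.36, 0, 0, 0, 0.45], [0, -0.002, 0.373, 0, 0, 0, 0.45], [0, -0.002, 0.38, 0, 0, 0, 0.45], [0, -0.002, 0.382, 0, 0, 0, 0.45], [0, -0.002, 0.382, 0, 0, 0, 0.45]]]'

```text
time_s: 10.77
tool_pos: [0.5579, -0.0311, 0.0065]
tool_rot: [180.0, -0.1, -9.5]
force: [-0.5, 0.3, -0.1]
grip_width: 0.0393
grasp_force: 0.0
```

Request:
servo_tool --series '[[[0, 0, 0, 0, 0, 0, 0.3], [0, 0, 0, 0, 0, 0, 0.2], [0, 0, 0, 0, 0, 0, 0.1], [0, 0, 0, 0, 0, 0, 0.1], [0, 0, 0, 0, 0, 0, 0.1], [0, 0, 0, 0, 0, 0, 0.1]]]' --grip_force 50

```text
time_s: 11.27
tool_pos: [0.5577, -0.0308, 0.0064]
tool_rot: [-180.0, -0.0, -9.5]
force: [-0.1, 0.2, 2.1]
grip_width: 0.0216
grasp_force: 50.0
```

Gripped at 21.6 mm. Lifting 4 mm, then sliding back 48 mm.

Request:
servo_tool --series '[[[0, 0, -0.005, 0, 0, 0, 0.1], [0, 0, -0.011, 0, 0, 0, 0.1], [0, 0, -0.013, 0, 0, 0, 0.1], [-0.01, 0, -0.013, 0, 0, 0, 0.1], [-0.03, 0, -0.013, 0, 0, 0, 0.1], [-0.06, 0, -0.013, 0, 0, 0, 0.1], [-0.09, 0, -0.013, 0, 0, 0, 0.1], [-0.12, 0, -0.013, 0, 0, 0, 0.1], [-0.145, 0, -0.013, 0, 0, 0, 0.1], [-0.157, 0, -0.013, 0, 0, 0, 0.1], [-0.16, 0, -0.013, 0, 0, 0, 0.1], [-0.16, 0, -0.013, 0, 0, 0, 0.1]]]'

```text
time_s: 12.27
tool_pos: [0.5101, -0.0232, 0.0102]
tool_rot: [180.0, -0.0, -9.5]
force: [-0.0, 0.4, -2.7]
grip_width: 0.0212
grasp_force: 50.0
```

Run:
```python
from h import *
o=get_obs(); print(o["tool_pos"],o["tool_rot"],o["qpos"].round(1),o["wrist_torque"])
# TCP in bar frame: 140 from near end, TCP 2.5 above underside; tilt about near lower edge
A=R.from_euler("xyz",o["tool_rot"],degrees=True); N=o["tool_pos"]+A.apply([-.140,0,.0025]); 
for th in (4,8,12,16,20):
    B=A*R.from_rotvec([0,np.radians(th),0]); print(th,row(N-B.apply([-.140,0,.0025]),B.as_euler("xyz",degrees=True),o))
```

```text
[ 0.5100948  -0.02317819  0.01022223] [ 1.79982041e+02 -4.07985490e-02 -9.51392263e+00] [  27.9   16.7  -31.3  114.4   11.    51.8 -108.7] [-0.00197655 -0.08498237  0.00530013]
4 [-0.002, -0.0, -0.033, 0.0, 0.022, -0.0]
8 [-0.006, -0.0, -0.065, -0.0, 0.044, 0.0]
12 [-0.012, -0.0, -0.097, -0.0, 0.067, 0.0]
16 [-0.02, -0.0, -0.128, 0.0, 0.089, 0.0]
20 [-0.031, -0.0, -0.159, -0.0, 0.111, 0.0]
```

Request:
servo_tool --series '[[[0, 0, -0.01, 0, 0.006, 0, 0.1], [-0.001, 0, -0.02, 0, 0.013, 0, 0.1], [-0.002, 0, -0.033, 0, 0.022, 0, 0.1], [-0.004, 0, -0.049, 0, 0.033, 0, 0.1], [-0.006, 0, -0.065, 0, 0.044, 0, 0.1], [-0.009, 0, -0.081, 0, 0.055, 0, 0.1], [-0.012, 0, -0.097, 0, 0.067, 0, 0.1], [-0.016, 0, -0.113, 0, 0.078, 0, 0.1], [-0.02, 0, -0.128, 0, 0.089, 0, 0.1], [-0.025, 0, -0.144, 0, 0.1, 0, 0.1], [-0.031, 0, -0.159, 0, 0.111, 0, 0.1], [-0.031, 0, -0.159, 0, 0.111, 0, 0.1]]]'

```text
time_s: 13.27
tool_pos: [0.4993, -0.0216, 0.0578]
tool_rot: [179.9, -20.0, -9.5]
force: [0.6, 0.1, -2.5]
grip_width: 0.0214
grasp_force: 50.0
```

Run:
```python
from h import *
o=get_obs(); print(o["tool_pos"],o["tool_rot"],o["qpos"].round(1),o["force"],o["wrist_torque"],o["grip_width"])
c=eyes.read_camera("side"); cv2.imwrite("pics/s1.png",cv2.resize(c["frame"][140:250,180:330,::-1],None,fx=5,fy=5,interpolation=cv2.INTER_CUBIC))
```

```text
[ 0.49929056 -0.02161738  0.05782298] [179.87827904 -20.04245867  -9.45419605] [  30.6   -3.5  -33.5  130.5    4.6   33.  -106.1] [ 0.59797901  0.10054189 -2.4547802 ] [ 0.15563478  0.66755302 -0.00083753] 0.021398389982658386
```

View pics/s1.png

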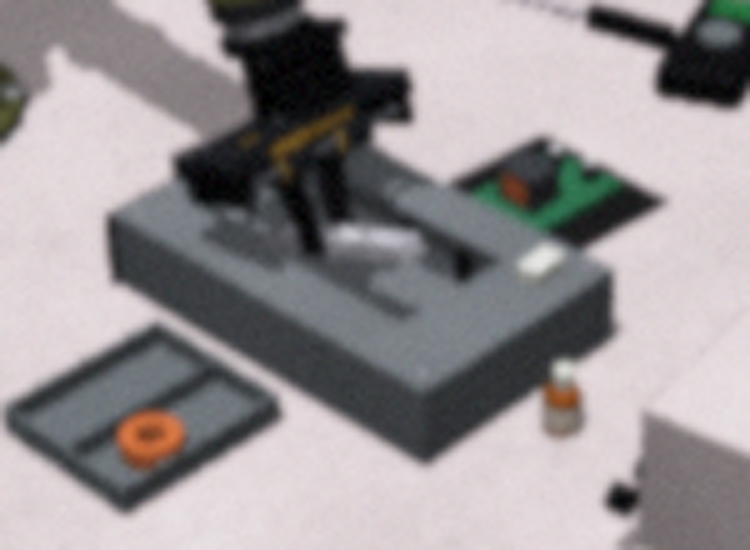

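The side view shows the bar's far end poking out of the opening at px (420,240), tilted, with the board still flat on the mat and only about 2.5 N (the bar's weight) at the wrist. Drawing it out along its own axis.

Request:
servo_tool --series '[[[0, 0, 0, 0, 0, 0, 0.1], [0.01, 0, 0, 0, 0, 0, 0.1], [0.03, 0, 0, 0, 0, 0, 0.1], [0.06, 0, 0, 0, 0, 0, 0.1], [0.09, 0, 0, 0, 0, 0, 0.1], [0.12, 0, 0, 0, 0, 0, 0.1], [0.15, 0, 0, 0, 0, 0, 0.1], [0.17, 0, 0, 0, 0, 0, 0.1], [0.18, 0, 0, 0, 0, 0, 0.1], [0.18, 0, 0, 0, 0, 0, 0.1]]]'

```text
time_s: 14.15
tool_pos: [0.5519, -0.0299, 0.0765]
tool_rot: [-180.0, -20.0, -9.5]
force: [0.5, 0.2, -2.9]
grip_width: 0.0216
grasp_force: 50.0
```

Run:
```python
from h import *
o=get_obs(); print(o["qpos"].round(1),o["force"],o["wrist_torque"])
c=eyes.read_camera("side"); P=cloud(c); f=c["frame"]
A=R.from_euler("xyz",o["tool_rot"],degrees=True)
q=A.inv().apply((P-o["tool_pos"]).reshape(-1,3)); Q=P.reshape(-1,3)
m=(abs(q[:,1])<.02)&(q[:,0]>.02)&(q[:,0]<.16)&(abs(q[:,2])<.05)&(f.reshape(-1,3).min(1)>110)&(Q[:,2]>.075)
q=q[m]; print(m.sum(), q[:,0].min(),q[:,0].max()); print(np.polyfit(q[:,0],q[:,2],1), Q[m][:,2].max())
```

```text
[  30.7    2.1  -33.1  123.2    8.8   35.7 -108.1] [ 0.46743299  0.17124098 -2.91665509] [ 0.14799331  0.5339931  -0.03749017]
106 0.02048420170374029 0.11914732785679752
[ 0.30008451 -0.02950553] 0.1287438760846017
```

Request:
servo_tool --series '[[[0.01, 0, 0, 0, 0, 0, 0.1], [0.03, 0, 0, 0, 0, 0, 0.1], [0.06, 0, 0, 0, 0, 0, 0.1], [0.09, 0, 0, 0, 0, 0, 0.1], [0.12, 0, 0, 0, 0, 0, 0.1], [0.15, 0, 0, 0, 0, 0, 0.1], [0.18, 0, 0, 0, 0, 0, 0.1], [0.21, 0, 0, 0, 0, 0, 0.1], [0.23, 0, 0, 0, 0, 0, 0.1], [0.24, 0, 0, 0, 0, 0, 0.1], [0.24, 0, 0, 0, 0, 0, 0.1]]]'

```text
time_s: 15.12
tool_pos: [0.6185, -0.0412, 0.101]
tool_rot: [-180.0, -20.0, -9.5]
force: [0.0, 0.1, -2.7]
grip_width: 0.0213
grasp_force: 50.0
```

Run:
```python
from h import *
o=get_obs(); print(o["qpos"].round(1),o["force"],o["wrist_torque"]); p=o["tool_pos"]
print(row(p+[0,0,.1],o["tool_rot"],o))
c=eyes.read_camera("side"); cv2.imwrite("pics/s2.png",cv2.resize(c["frame"][140:250,180:330,::-1],None,fx=5,fy=5,interpolation=cv2.INTER_CUBIC))
```

```text
[  29.5    8.9  -32.2  113.5   13.2   40.  -109.8] [ 0.01564495  0.06886446 -2.74273022] [0.13297556 0.58196882 0.01496619]
[0.114, -0.0, -0.313, 0.0, 0.0, 0.0]
```

View pics/s2.png

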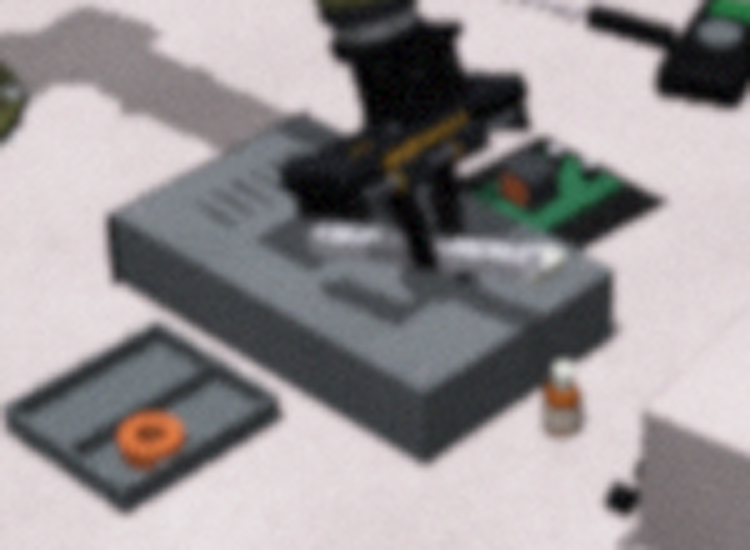

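The bar is almost completely out: near end at px (315,235), far end at (545,255), with only its own weight on the wrist. Lifting straight up 140 mm.

Request:
servo_tool --series '[[[0.004, 0, -0.01, 0, 0, 0, 0.1], [0.011, 0, -0.03, 0, 0, 0, 0.1], [0.025, 0, -0.07, 0, 0, 0, 0.1], [0.044, 0, -0.12, 0, 0, 0, 0.1], [0.065, 0, -0.18, 0, 0, 0, 0.1], [0.087, 0, -0.24, 0, 0, 0, 0.1], [0.109, 0, -0.3, 0, 0, 0, 0.1], [0.131, 0, -0.36, 0, 0, 0, 0.1], [0.146, 0, -0.4, 0, 0, 0, 0.1], [0.156, 0, -0.43, 0, 0, 0, 0.1], [0.16, 0, -0.44, 0, 0, 0, 0.1], [0.16, 0, -0.44, 0, 0, 0, 0.1]]]'

```text
time_s: 16.17
tool_pos: [0.6181, -0.041, 0.2426]
tool_rot: [180.0, -20.1, -9.5]
force: [-0.3, -0.6, -3.2]
grip_width: 0.0217
grasp_force: 50.0
```

Request:
servo_tool --series '[[[0, 0, 0, 0, 0, 0, 0.1], [0, 0, 0, 0, 0, 0, 0.1], [0, 0, 0, 0, 0, 0, 0.1], [0, 0, 0, 0, 0, 0, 0.1], [0, 0, 0, 0, 0, 0, 0.1], [0, 0, 0, 0, 0, 0, 0.1]]]'

```text
time_s: 16.67
tool_pos: [0.6176, -0.0411, 0.2408]
tool_rot: [-180.0, -19.9, -9.5]
force: [0.6, -0.3, -2.5]
grip_width: 0.0219
grasp_force: 50.0
```

Run:
```python
from h import *
o=get_obs(); print(o["tool_pos"],o["force"],o["joint_velocities"].round(2))
c=eyes.read_camera("side"); cv2.imwrite("pics/s3.png",cv2.resize(c["frame"][110:250,160:350,::-1],None,fx=4,fy=4,interpolation=cv2.INTER_CUBIC))
```

```text
[ 0.61760328 -0.04108184  0.24078532] [ 0.56090258 -0.34529613 -2.51335552] [ 0.03 -0.11  0.07 -0.12 -0.    0.06  0.15]
```

View pics/s3.png

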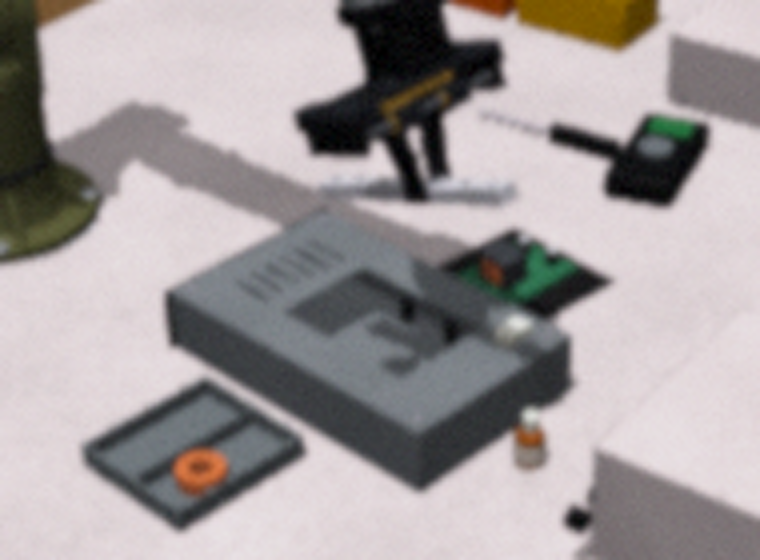

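The bar is held in the air at px (320–515, 190), well above the lid. The terminal block, coil and bottle are in place and the board is flat on the mat. Handing in.

```bash
python3 -c "
from cell import env
print(env.sign_off())"
```

```text
the job is handed in; nothing more can be done
None
```

The job is handed in, though the hand-in gave no verdict: the board was set down flat on the mat, and the bar was drawn out far end first and is held still, well above the lid, at about 17 s of the 59 s allowed.

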